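Swing the drying nozzle over the conical flask and open its gas valve

TASK

On the glassware drying station, gently push the swinging arm round with a fingertip until its nozzle hangs over the mouth of the conical flask, and only then gently push the valve lever round to fully open, in line with its pipe. Leave all the glassware and bottles standing where they are: nothing is to be gripped or lifted.

Things in the scene. Friction and masses are not known exactly. Their poses are not given: they have to be found in the camera images.
- station: Fixed station: grey plate, 12 mm thick, x -75 to 225, y -335 to 165 mm in its frame; z up. Origin: on the table surface, under the axis of the pivot post (26 mm thick, 150 mm high). Three dock rings (80 mm across, 6 mm high) lie 150 mm from the post, along +x and 0.85 rad to either side; each holds an open glass vessel, in any order. A 12 mm pipe at 52 mm height runs from post to valve.
- swing (a joint): Angle of the swinging arm about the post, rad: 0 when it points along the station's +x axis, growing counter-clockwise seen from above; stops at -1.4 and 1.4. Plain friction of about 0.12 N m holds it wherever it is left; it does not spring back.
- bar_mid (a point): Middle of the swinging arm's bar, 90 mm out from the post's axis. The bar is flat aluminium, level, 14 mm wide, 24 mm tall (150 to 174 mm above the table), from the black cap on the post (40 mm across, top at 184 mm, with a brass stub to 200 mm) to the nozzle. Below this point is free space down to the plate.
- nozzle_tip (a point): Lower end of the nozzle, a steel tube 8 mm thick that hangs from a brass head (22 mm across, top 178 mm above the table) at the arm's end, 150 mm out from the post's axis; the tip is 125 mm above the table and passes just above the vessels.
- tap_axis (a point): Point on the vertical axis of the valve lever, half-way up the lever (100 mm above the table); fixed in the station at x = 20 mm, y = -260 mm. Its x, y, z axes are the station's.
- tap (a joint): Angle of the valve lever, rad, growing clockwise seen from above. 0: shut, lever across its pipe (which runs along the station's y there), pointing along the station's +x. 1.57: fully open at its stop, lever in line with the pipe, pointing along the station's -y, away from the post. Friction of about 0.15 N m holds it where it is left.
- tap_end (a point): Free end of the valve lever, 90 mm from its axis, 100 mm above the table. The lever is a level flat bar 12 mm wide and 18 mm tall (91 to 109 mm above the table), black on its outer half, on a 30 mm hub.
- flask: The conical flask, clear glass, loose in one of the docks: base 68 mm across, narrowing to a neck 33 mm thick with a 40 mm rim, 111 mm tall, 0.12 kg. Origin at the centre of its underside.
- flask_mouth (a point): Centre of the conical flask's mouth, at the rim (123 mm above the table); the opening is about 27 mm wide in the neck.
- beaker: Straight-sided open glass beaker in a dock, 68 mm across, 90 mm tall, loose. Origin at the centre of its underside.
- jar: Open glass jar with a slightly narrower neck in a dock, 68 mm across, 96 mm tall, loose. Origin at the centre of its underside.
- amber: Closed amber bottle, 72 mm across, 160 mm tall, standing on the table beside the station. Origin at the centre of its underside.
- drum: Closed grey bottle with a blue cap, 68 mm across, 120 mm tall, on the table beside the station. Origin at the centre of its underside.
- vial: Small closed glass vial, 28 mm across, 50 mm tall, on the plate near the valve. Origin at the centre of its underside.
There are look-alikes about, which are no part of the job. What is shaped like the amber but purple or red is not meant. Leave any yellow look-alike of the flask alone.

How it is judged (in metres and radians):
On the way, in this order (a step that is already met when the one before it is completed fails the run):
1. the nozzle hangs over the conical flask's mouth while the valve is still shut (horizontal distance between nozzle_tip and flask_mouth below 0.012 m and value of joint tap below 0.35 rad), for 0.2 s.
2. the valve lever is pushed fully open (value of joint tap above 1.35 rad), for 0.2 s.
At the end, for the whole second after the job is handed in: The nozzle's tip is within 12 mm, horizontally, of the centre of the conical flask's mouth; the valve lever is turned past 1.35 rad (its stop is at 1.57); both are still; every vessel and bottle stands upright and still within 20 mm of where it started (horizontal distance between nozzle_tip and flask_mouth below 0.012 m and value of joint tap above 1.35 rad and velocity of joint swing between -0.03 and 0.03 rad/s and velocity of joint tap between -0.03 and 0.03 rad/s and distance of each of flask, beaker, jar, amber, drum, vial from where it was at the start of the episode below 0.02 m and angle between each of flask, beaker, jar, amber, drum, vial's own z axis and vertical below 0.1 rad and linear speed of each of flask, beaker, jar, amber, drum, vial below 0.02 m/s); the robot touches nothing.
It fails at once if the swinging arm or the valve lever is gripped or shoved hard (fingers press on it with over 30 N) (contact force between the fingers and swing above 30 N or contact force between the fingers and tap above 30 N).
It fails at once if a vessel, bottle or the vial is gripped (fingers press on it with over 10 N) (contact force between the fingers and flask above 10 N or contact force between the fingers and beaker above 10 N or contact force between the fingers and jar above 10 N or contact force between the fingers and amber above 10 N or contact force between the fingers and drum above 10 N or contact force between the fingers and vial above 10 N).
It fails at once if the valve is opened (past 0.35 rad) while the nozzle is more than 20 mm from the centre of the conical flask's mouth (value of joint tap above 0.35 rad and not (horizontal distance between nozzle_tip and flask_mouth below 0.02 m)).
It fails at once if a glass vessel in a dock is shifted or lifted by more than 20 mm, or tipped (distance of any of flask, beaker, jar from where it was at the start of the episode above 0.02 m or angle between any of flask, beaker, jar's own z axis and vertical above 0.3 rad).
It fails at once if a bottle or the vial is shifted or lifted by more than 20 mm, or tipped (distance of any of amber, drum, vial from where it was at the start of the episode above 0.02 m or angle between any of amber, drum, vial's own z axis and vertical above 0.3 rad).
It also fails if it takes over 54 s, if anything falls off the work surface, if the arm or the gripper's body presses on something with over 40 N, if the wrist force passes 120 N, or if a joint passes its speed limit or range.

ROBOT

A 6-joint arm with a two-finger parallel gripper is mounted at the origin on the work surface. World frame = base frame: x ahead of the robot, y to its left, z up, the work surface at z = 0. Lengths are in m, angles in degrees, forces in N, time in s.
With the tool pointing down it reaches from about 0.3 to 0.75 m from the base axis. Payload 8.5 kg.
Tool frame: the origin (TCP) lies on the centre line of the jaws, within the pads' length; the fingertips stand 14 mm ahead of it and the grasp point (between the pads) lies 5 mm behind it; z points along the fingers, y is the direction in which the jaws open and shut (so a half turn about z gives the same grasp; the last joint's range is limited). The gripper opens to 85 mm and grips with 20 to 120 N. Pads are 22 mm wide; open, the fingers measure 114 mm over their backs; the gripper's body (76 mm by 85 mm) begins 54 mm behind the grasp point. The pads swing forward as they close: fully open they stand 13 mm farther back than shut.
Start: joints at [54.987, 21.807, 74.336, -0, 83.858, -12.336], TCP at [0.212, 0.507, 0.218] pointing down, gripper open.
Joint ranges: [-178.18, 178.18], [-50.72, 133.34], [12.68, 142.11], [-81.47, 261.47], [9.98, 163.14], [-165.26, 165.26]. Speed limits (degrees/s): [136.94, 136.94, 180, 180, 180, 180].

INTERFACE

Orientations are given as a 3x3 rotation matrix whose columns are the frame's x, y, z axes.
In Python, from rig import env, optics, order, finder gives the robot as it stands.
- The arm moves only by the tool play_rows, never from a script. Its argument "commands" is a list of rows, each an object of numbers: "grip": the closure, from -1 (fully open) to 1 (shut); "x", "y", "z": the shift along the tool's x, y, z in m; "rx", "ry", "rz": the turn, a rotation vector about the tool's x, y, z in rad. A call has 1 to 12 rows; each row shifts and turns the commanded pose from where the row before left it, along the tool's axes as they then stand; what a row does not reach is not made up. A row lasts 1/8 s, in which the tool goes at most 62.5 mm and 10.7 degrees, less where a joint would pass 70% of its speed; a pose out of reach is approached as far as the arm can. A call is refused whole if a number of a shift passes 0.0625 or a number of a turn 0.188, either way. A call with a gripper value outside its range is refused whole. The fingers move at their own pace and stop on an object; "squeeze" is the grip in N (left out, the last holds). Time passes only in rows, so rows that do not move let the fingers close. It gives the time, the measured TCP pose, the force and the opening at its end, in the units of the state.
- env.observe(): the state, without advancing time (a new reading comes with each control period).
- optics.get_image(name): name is "scene" or "top" or "wrist"; returns a dict with "color" (480x640x3 uint8, blue, green, red), "range_z" (480x640 float32, m along the optical axis (not along the pixel's ray), 0 where there is no reading), "fov_y" (degrees; the focal length in pixels is half the picture's height over the tangent of half this angle, whatever the lens; pixels are square), "cx", "cy" (the principal point, pixels), "cam_to_world" (4x4, takes a point from camera to world coordinates). Camera axes: x right, y down, z forward; pixel columns grow to the right and rows downward; lengths in m; the calibration is good to about 2 mm. The wrist camera is an equidistant fisheye: a pixel r from the principal point sees the ray r / f radians off the axis. A picture is of the moment at which its call begins.
- order.close_job(): hands the job in, once; it reports no verdict.
Trained networks look in the newest picture that a camera, given by its name, has taken for a name from the list of things; names that differ only in an ending like _2 or _b are one class to them, and where a whole thing is asked for, a point or a joint stands for the part that bears it (a point fixed in the world has none). Each returns a list of dicts, best first, with "conf" (0 to 1); they miss things now and then, are a little off and sometimes report something else, mostly with a low value. They report only what shows in the picture. A call takes as long as a camera call. They do not tell look-alikes from the thing itself.
- finder.boxes_of(camera, thing): "point" ([x, y, z] in m, in world coordinates, good to about 4 mm: the middle of the surface that is visible of it).
The state is a dict: "time_s": time; "q": joint angles; "qvel": joint speeds; "joint_efforts": joint torques, N m; "position": TCP position; "tool_rot": TCP orientation; "ft_force": force on the tool from outside, world axes, zero at the start; "wrist_torque": the same for the moment, N m; "grip_width": finger opening in m.
Only numpy, scipy, OpenCV 4.12 (cv2) and the standard library are available. Lean on these libraries where they do the work, as an engineer would, in place of code of your own. Each camera call takes 0.05 s, during which the arm holds its last target.

## Working session

There is one attempt and no reset: what is moved stays moved. The work goes in short steps, Python scripts to look and compute and a tool call to move; the robot and the scene stay as the last step left them, time stands still between calls to the robot, and variables do not carry over. Pictures are saved under pics/ and viewed, and the job is handed in when it is done.

Besides the shell and the picture viewer there is one more tool, called after "Request:" by a JSON object that holds its "api" and its "payload", one argument or row to a line. play_rows: Moves the arm, as the interface text tells. Its arguments: {"type":"object","properties":{"commands":{"type":"array"},"squeeze":{"type":"number"}},"required":["commands"]}

```bash
mkdir -p pics; ls
python3 - <<'E'
from rig import env, optics, order, finder
import cv2,numpy as np
s=env.observe(); print(s)
for n in ["scene","top","wrist"]:
    d=optics.get_image(n); cv2.imwrite(f"pics/{n}0.png",d["color"]); np.savez(f"{n}0.npz",**d)
    print(n,d["fov_y"],d["cx"],d["cy"],np.round(d["cam_to_world"],3).tolist())
for c in ["scene","top"]:
  for t in ["station","swing","bar_mid","nozzle_tip","tap","tap_end","flask","flask_mouth","beaker","jar","amber","drum","vial"]:
    try: print(c,t,[(np.round(r["point"],3).tolist(),round(r["conf"],2)) for r in finder.boxes_of(c,t)])
    except Exception as e: print(c,t,e)
print(env.observe()["time_s"])
E
```

```text
pics
{'time_s': 0.0, 'q': array([ 5.49869691e+01,  2.18385315e+01,  7.43850310e+01,  6.77452467e-04,
        8.38571744e+01, -1.23359754e+01]), 'qvel': array([ 0.00622419,  0.06784228, -0.07014678, -0.04503237, -0.05759836,
        0.03885445]), 'joint_efforts': array([-3.66182267e-04, -4.48459518e+01, -2.31275493e+01, -2.98829718e-04,
        4.81371870e-03,  1.21512221e-05]), 'position': array([0.21186272, 0.50721894, 0.2176332 ]), 'tool_rot': array([[-9.22691935e-01,  3.85537188e-01, -8.18131597e-04],
       [ 3.85537929e-01,  9.22691275e-01, -1.14735851e-03],
       [ 3.12533514e-04, -1.37407920e-03, -9.99999007e-01]]), 'ft_force': array([ 0.65389231, -0.10261178, -0.15867136]), 'wrist_torque': array([ 0.01532198, -0.04693341, -0.00626561]), 'grip_width': 0.08520201059075218}
scene 49.956934308141655 321.2887102315792 237.24824530149473 [[0.569, 0.454, -0.686, 1.416], [0.822, -0.331, 0.463, -0.341], [-0.017, -0.827, -0.562, 0.763], [0.0, 0.0, 0.0, 1.0]]
top 52.327656693402446 319.6881945669381 229.6279942581463 [[0.006, -0.986, 0.166, 0.493], [-1.0, -0.007, -0.003, 0.167], [0.004
[... 1212 characters left out ...]
8, 0.178, 0.175], 0.82)]
top nozzle_tip [([0.529, 0.176, 0.172], 0.9)]
top tap [([0.576, -0.09, 0.108], 0.61)]
top tap_end [([0.577, -0.089, 0.108], 0.97)]
top flask [([0.633, 0.176, 0.054], 0.9), ([0.764, 0.227, 0.043], 0.75)]
top flask_mouth [([0.768, 0.226, 0.049], 0.97), ([0.632, 0.184, 0.055], 0.65), ([0.558, 0.074, 0.006], 0.33)]
top beaker [([0.577, 0.289, 0.022], 0.83)]
top jar [([0.607, 0.056, 0.053], 0.9), ([0.441, 0.399, 0.122], 0.67)]
top amber [([0.579, 0.536, 0.112], 0.82), ([0.556, 0.076, 0.01], 0.74), ([0.548, 0.425, 0.102], 0.71), ([0.66, 0.483, 0.111], 0.62)]
top drum [([0.444, 0.397, 0.119], 0.91), ([0.524, 0.179, 0.175], 0.36)]
top vial [([0.71, -0.072, 0.062], 0.5)]
1.45
```

View pics/scene0.png

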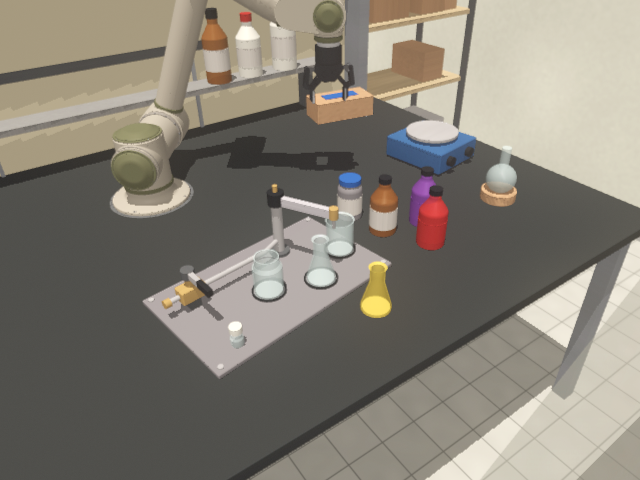

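View pics/top0.png

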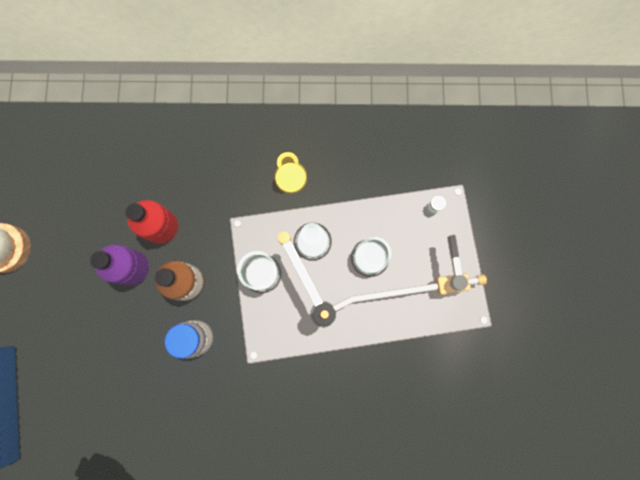

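```bash
cat > h.py <<'E'
import numpy as np,cv2
def load(n): return dict(np.load(n+".npz"))
def ray(d,u,v):
    f=240/np.tan(np.radians(float(d["fov_y"]))/2); T=d["cam_to_world"]
    r=T[:3,:3]@np.array([(u-d["cx"])/f,(v-d["cy"])/f,1.]); return T[:3,3],r
def atz(d,u,v,z):
    o,r=ray(d,u,v); return o+r*(z-o[2])/r[2]
def cloud(d):
    f=240/np.tan(np.radians(float(d["fov_y"]))/2); T=d["cam_to_world"]
    v,u=np.mgrid[:480,:640]; Z=d["range_z"]
    P=np.stack([(u-d["cx"])/f*Z,(v-d["cy"])/f*Z,Z],-1)
    return P@T[:3,:3].T+T[:3,3]
def proj(d,p):
    f=240/np.tan(np.radians(float(d["fov_y"]))/2); T=d["cam_to_world"]
    c=T[:3,:3].T@(np.array(p)-T[:3,3]); return np.array([d["cx"]+f*c[0]/c[2],d["cy"]+f*c[1]/c[2]])
E
python3 - <<'E'
from h import *
for n in ["top0","scene0"]:
    d=load(n); P=cloud(d); c=d["color"].astype(int); Z=d["range_z"]
    m=(Z>0)&(abs(P[...,2]-.012)<.004)&(P[...,0]>.35)&(P[...,0]<.85)&(abs(P[...,1]-.08)<.35)&(c.sum(-1)>300)
    m=cv2.morphologyEx(m.astype(np.uint8),cv2.MORPH_OPEN,np.ones((3,3)))>0
    pts=P[m][:,:2].astype(np.float32); r=cv2.minAreaRect(pts*1000); print(n,r,m.sum(),P[m][:,2].mean())
    print(np.round(cv2.boxPoints(r)).tolist())
d=load("top0")
for nm,u,v,z in [("stub",324.5,314.5,.2),("head",284.5,237.5,.178)]: print(nm,atz(d,u,v,z))
im=d["color"][190:370,220:500]; cv2.imwrite("pics/t1.png",cv2.resize(im,None,fx=2.85,fy=2.85,interpolation=2))
d=load("scene0");im=d["color"][170:360,150:400]; cv2.imwrite("pics/s1.png",cv2.resize(im,None,fx=3.1,fy=3.1,interpolation=2))
E
```

```text
top0 ((577.10205078125, 84.64044189453125), (299.9446716308594, 499.8501892089844), 8.820846557617188) 26483 0.012018697378650592
[[391.0, 309.0], [467.0, -185.0], [764.0, -139.0], [687.0, 355.0]]
scene0 ((629.6552734375, 91.511474609375), (405.6256103515625, 500.7764587402344), 8.879241943359375) 12748 0.0116459081921399
[[391.0, 308.0], [468.0, -187.0], [869.0, -125.0], [791.0, 370.0]]
stub [0.48870543 0.15594515 0.2       ]
head [0.6203759  0.22599057 0.178     ]
```

View pics/t1.png

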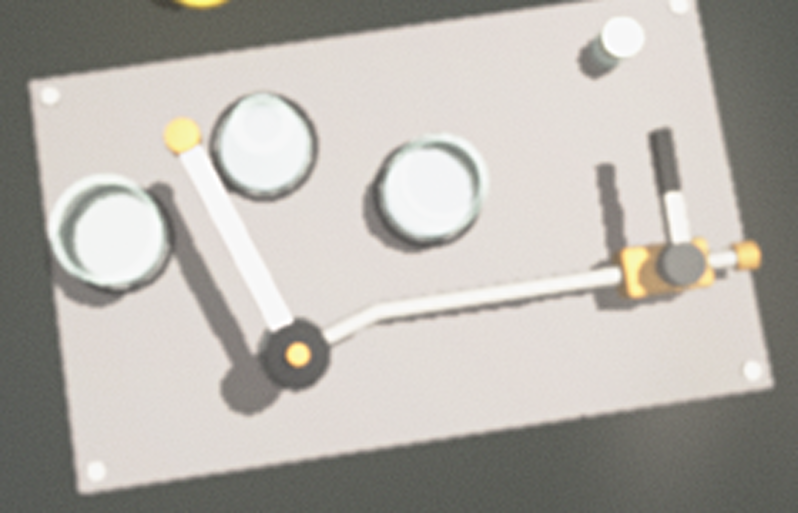

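View pics/s1.png

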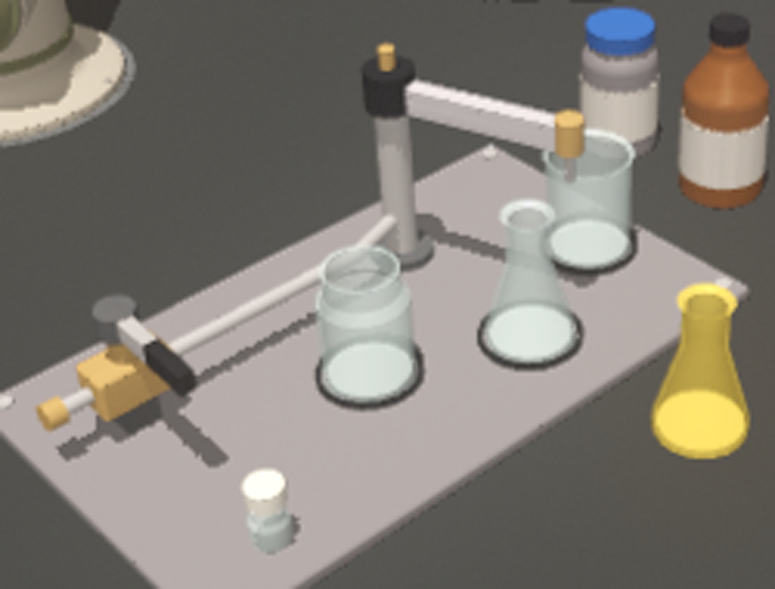

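```bash
cat >> h.py <<'E'
O=np.array([.4900,.1571]); A=np.radians(8.82); EX=np.array([np.cos(A),np.sin(A)]); EY=np.array([-np.sin(A),np.cos(A)])
def st(p): p=np.array(p)[:2]-O; return np.round([p@EX,p@EY],4)
def wo(x,y): return O+x*EX+y*EY
E
python3 - <<'E'
from h import *
s=load("scene0");t=load("top0")
def c(u,v): return 220+u/2.85,190+v/2.85
def cs(u,v): return 150+u/3.1,170+v/3.1
for n,p,z in [("stub",(298,354),.2),("head",(182,135),.178),("mouth?",(265,125),.123),("dockflask",(264,147),.015),("tapend",(659,131),.109),("hub",(684,265),.12),("vialtop",(622,37),.062)]:
    print("top",n,st(atz(t,*c(*p),z)))
for n,p,z in [("stub",(387,50),.2),("head",(569,120),.178),("tip",(571,178),.125),("mouth",(527,215),.123),("flask base",(530,335),.015),("tapend",(182,372),.109),("hub",(113,305),.12),("vialtop",(264,483),.062)]:
    print("scene",n,st(atz(s,*cs(*p),z)))
print(proj(t,[*wo(.15,0),.123]),proj(s,[*wo(.15,0),.123]),proj(s,[*wo(0.02,-.26),.12]))
# triangulated depth of knob
P=cloud(t); print(P[282,460],P[236,312], P[244,453],P[260,457])
E
```

```text
top stub [-0.001  -0.0011]
top head [0.1398 0.0492]
top mouth? [ 0.1472 -0.0027]
top dockflask [ 0.1484 -0.0011]
top tapend [ 0.1072 -0.2606]
top hub [ 0.0177 -0.2566]
top vialtop [ 0.1822 -0.2616]
scene stub [ 0.0055 -0.003 ]
scene head [0.1454 0.0471]
scene tip [0.1421 0.0522]
scene mouth [ 0.152  -0.0014]
scene flask base [ 0.1528 -0.0018]
scene tapend [ 0.1102 -0.2646]
scene hub [ 0.0316 -0.2652]
scene vialtop [ 0.1858 -0.2614]
[311.33607344 232.60541062] [319.84972401 238.74682635] [185.68633151 264.86806102]
[ 0.54921868 -0.09645367  0.11101826] [0.64847086 0.18022213 0.015343  ] [ 0.62060731 -0.08681289  0.10888305] [ 0.5903258  -0.09295782  0.10952022]
```

Request:
{"api": "play_rows", "payload": {
  "commands": [
    {"grip": 1,"rz": -0.183},
    {"grip": 1,"rz": -0.183},
    {"grip": 1,"rz": -0.183},
    {"grip": 1,"x": -0.03,"y": -0.03},
    {"grip": 1,"x": -0.035,"y": -0.035},
    {"grip": 1,"x": -0.035,"y": -0.035},
    {"grip": 1,"x": -0.035,"y": -0.035},
    {"grip": 1,"x": -0.035,"y": -0.035},
    {"grip": 1,"x": -0.035,"y": -0.033},
    {"grip": 1,"x": -0.035,"y": -0.03},
    {"grip": 1,"x": -0.035,"y": -0.03},
    {"grip": 1,"x": -0.03,"y": -0.025}
  ],
  "squeeze": 20
}}

```text
invalid input at $.commands[0]: expected keys grip, x, y, z, rx, ry, rz
```

```bash
cat > look.py <<'E'
import sys
from h import *
from rig import env,optics
s=env.observe(); R=s["tool_rot"]; print(s["time_s"],"st",st(s["position"]),"z",round(s["position"][2],4),"F",np.round(s["ft_force"],2),"w",s["grip_width"]); print("ang err",np.degrees(np.arctan2(R[1,1],R[0,1]))-98.82, R[:,2].round(4))
for n in sys.argv[2:]:
    d=optics.get_image(n); np.savez(n+sys.argv[1],**d); cv2.imwrite(f"pics/{n}{sys.argv[1]}.png",d["color"])
E
python3 look.py 1 wrist top scene
```

```text
1.45 st [-0.221   0.3888] z 0.2182 F [0.21 0.46 0.56] w 0.0853688008916433
ang err -31.497000078537383 [-0.e+00 -1.e-04 -1.e+00]
```

Request:
{"api": "play_rows", "payload": {
  "commands": [
    {"grip": 1,"x": 0,"y": 0,"z": 0,"rx": 0,"ry": 0,"rz": -0.183},
    {"grip": 1,"x": 0,"y": 0,"z": 0,"rx": 0,"ry": 0,"rz": -0.183},
    {"grip": 1,"x": 0,"y": 0,"z": 0,"rx": 0,"ry": 0,"rz": -0.183},
    {"grip": 1,"x": -0.03,"y": -0.03,"z": 0,"rx": 0,"ry": 0,"rz": 0},
    {"grip": 1,"x": -0.036,"y": -0.035,"z": 0,"rx": 0,"ry": 0,"rz": 0},
    {"grip": 1,"x": -0.036,"y": -0.035,"z": 0,"rx": 0,"ry": 0,"rz": 0},
    {"grip": 1,"x": -0.036,"y": -0.035,"z": 0,"rx": 0,"ry": 0,"rz": 0},
    {"grip": 1,"x": -0.036,"y": -0.035,"z": 0,"rx": 0,"ry": 0,"rz": 0},
    {"grip": 1,"x": -0.036,"y": -0.035,"z": 0,"rx": 0,"ry": 0,"rz": 0},
    {"grip": 1,"x": -0.036,"y": -0.035,"z": 0,"rx": 0,"ry": 0,"rz": 0},
    {"grip": 1,"x": -0.036,"y": -0.032,"z": 0,"rx": 0,"ry": 0,"rz": 0},
    {"grip": 1,"x": -0.036,"y": -0.03,"z": 0,"rx": 0,"ry": 0,"rz": 0}
  ],
  "squeeze": 20
}}

```text
time_s: 3.1
position: [0.5737, 0.2564, 0.2182]
tool_rot: [[-0.988, -0.152, 0.0], [-0.152, 0.988, 0.0], [-0.0, 0.0, -1.0]]
ft_force: [0.3, 0.6, 0.3]
grip_width: -0.0001
```

```bash
python3 look.py 1 wrist top scene
```

```text
3.1 st [0.0979 0.0853] z 0.2182 F [0.25 0.58 0.32] w -8.263441167192643e-05
ang err -0.060349405637253994 [ 0.  0. -1.]
```

View pics/wrist1.png

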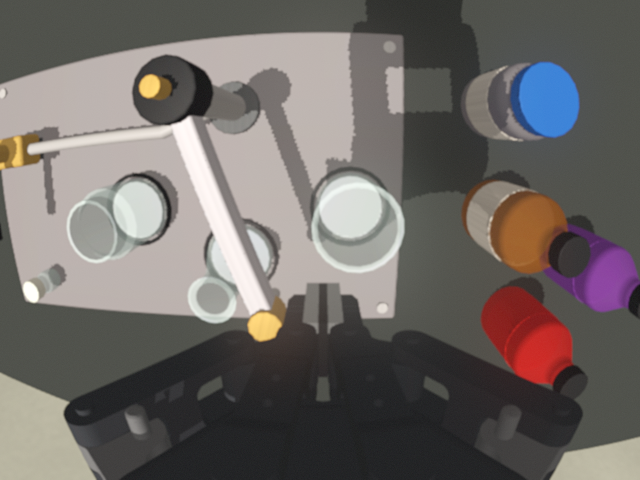

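View pics/scene1.png

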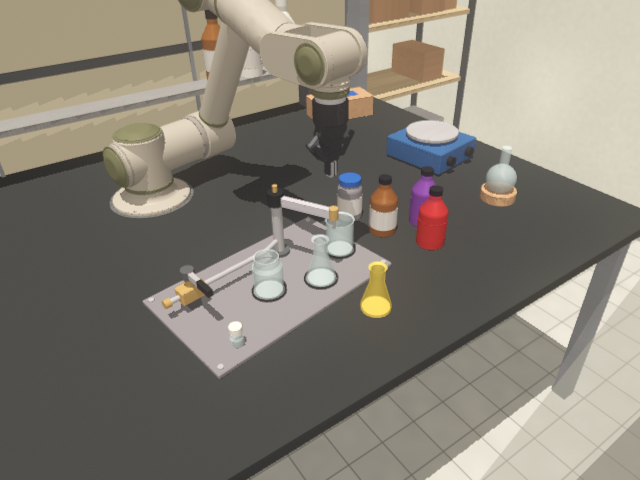

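Run:
```python
from h import *
d=load("scene1"); P=cloud(d); Z=d["range_z"]
# gripper points near TCP column
m=(Z>0)&(abs(P[...,0]-.5737)<.06)&(abs(P[...,1]-.2564)<.06)&(P[...,2]>.185)
Q=P[m]; print(len(Q),Q[:,2].min())
for z in np.arange(.19,.32,.01):
    q=Q[(Q[:,2]>z)&(Q[:,2]<=z+.01)]
    if len(q): 
        a=np.array([st(p) for p in q])-[.0979,.0853]; print(round(z,2),len(q),a.min(0),a.max(0))
```

```text
5488 0.229412429858753
0.22 2 [-0.0005 -0.0079] [ 0.0057 -0.0077]
0.23 32 [-0.0049 -0.0158] [0.0153 0.0033]
0.24 53 [-0.0045 -0.018 ] [0.016  0.0108]
0.25 62 [-0.0075 -0.0174] [0.0147 0.0124]
0.26 44 [-0.0053 -0.0184] [0.0152 0.0082]
0.27 67 [-0.0088 -0.0339] [0.0182 0.0315]
0.28 136 [-0.0092 -0.0433] [0.017  0.0386]
0.29 144 [-0.0148 -0.0512] [0.0208 0.0413]
0.3 163 [-0.0129 -0.059 ] [0.0216 0.0519]
0.31 166 [-0.0045 -0.0627] [0.0219 0.0584]
```

Run:
```python
from h import *
d=load("scene1"); 
for z in (.204,.218,.23): print(proj(d,[.5737,.2564,z]))
d2=load("top1")
for z in (.204,.218,.23): print(proj(d2,[.5737,.2564,z]))
cv2.imwrite("pics/s1b.png",cv2.resize(d["color"][80:230,230:430],None,fx=4,fy=4))
P=cloud(d); print([ (v,np.round(P[v,333],3)) for v in range(150,190,4)])
```

```text
[330.77270411 185.06856712]
[330.73151144 179.5735795 ]
[330.69575591 174.80389063]
[264.7839483  262.61489865]
[263.8733611  261.77309494]
[263.06760218 261.02820105]
[(150, array([0.594, 0.248, 0.3  ])), (154, array([0.589, 0.252, 0.288])), (158, array([0.59 , 0.251, 0.279])), (162, array([0.589, 0.252, 0.269])), (166, array([0.585, 0.255, 0.257])), (170, array([0.587, 0.253, 0.248])), (174, array([0.585, 0.254, 0.237])), (178, array([0.234, 0.506, 0.001])), (182, array([ 0.251,  0.494, -0.002])), (186, array([ 0.272,  0.479, -0.003]))]
```

View pics/s1b.png

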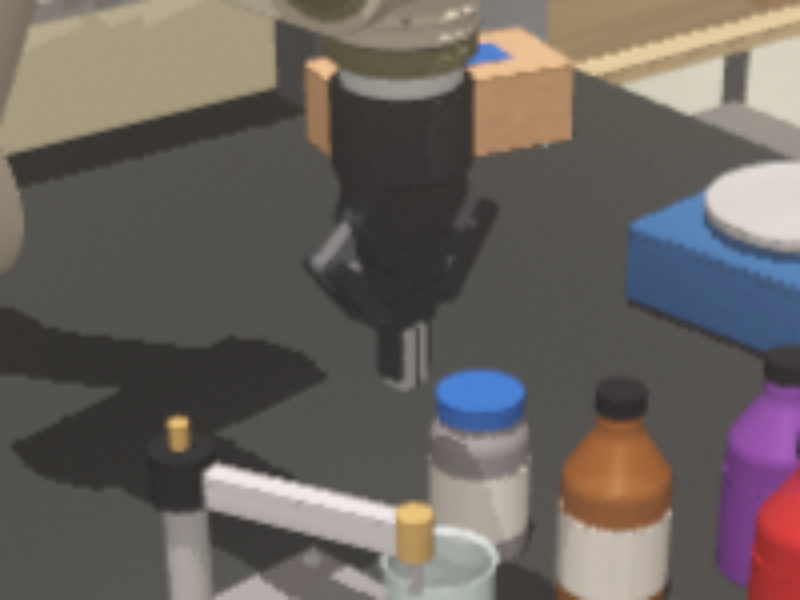

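Run:
```python
from h import *
d=load("wrist1"); f=240/np.tan(np.radians(float(d["fov_y"]))/2); T=d["cam_to_world"]; print(f,T.round(4).tolist())
def wray(u,v):
    a=np.array([u-d["cx"],v-d["cy"]]); r=np.hypot(*a); th=r/f; return T[:3,3],T[:3,:3]@np.array([*(a/r*np.sin(th)),np.cos(th)])
def wproj(p):
    c=T[:3,:3].T@(np.array(p)-T[:3,3]); th=np.arctan2(np.hypot(c[0],c[1]),c[2]); return np.array([d["cx"],d["cy"]])+f*th*c[:2]/np.hypot(c[0],c[1])
for z in (.18,.19,.204,.218,.23): print(z,wproj([.5737,.2564,z]), wproj([*(wo(.0979-.011,.0853)),z]))
print("stub",wproj([*wo(0,0),.2]),"corner scr?",wproj([*wo(.15,0),.123]))
Z=d["range_z"]
for v in range(270,340,6): print(v,Z[v,323],Z[v,310],Z[v,336])
```

```text
371.64829954431775 [[-0.1516, 0.9512, 0.2686, 0.5059], [0.9884, 0.1459, 0.041, 0.2457], [-0.0001, 0.2717, -0.9624, 0.373], [0.0, 0.0, 0.0, 1.0]]
0.18 [323.23303206 262.21803921] [323.22164827 243.02910142]
0.19 [323.25938258 268.59006007] [323.24824803 248.57019671]
0.204 [323.30061381 278.60843756] [323.29008712 257.32132501]
0.218 [323.34785021 290.15919045] [323.33836727 267.47437449]
0.23 [323.39409067 301.54388334] [323.38601393 277.55270966]
stub [149.49819259  84.86958346] corner scr? [211.87839719 300.6258784 ]
270 0.3855468 0.38532862 0.3862018
276 0.38787308 0.38684568 0.38728693
282 0.3894196 0.3888724 0.39000428
288 0.14429455 0.14501317 0.14351588
294 0.13836221 0.13862298 0.13838175
300 0.1330536 0.13295421 0.13392425
306 0.1284623 0.12997931 0.12885308
312 0.12351825 0.12359377 0.12387747
318 0.120339006 0.12034965 0.12044767
324 0.117713675 0.11767663 0.11340409
330 0.11822626 0.11039673 0.11006599
336 0.11796566 0.10669763 0.10630992
```

Request:
{"api": "play_rows", "payload": {
  "commands": [
    {"grip": 1,"x": -0.002,"y": 0,"z": 0.02,"rx": 0,"ry": 0,"rz": 0},
    {"grip": 1,"x": 0,"y": 0,"z": 0.02,"rx": 0,"ry": 0,"rz": 0},
    {"grip": 1,"x": 0,"y": 0,"z": 0.018,"rx": 0,"ry": 0,"rz": 0},
    {"grip": 1,"x": 0,"y": 0,"z": 0.01,"rx": 0,"ry": 0,"rz": 0},
    {"grip": 1,"x": 0,"y": 0,"z": 0,"rx": 0,"ry": 0,"rz": 0}
  ]
}}

```text
time_s: 3.88
position: [0.5738, 0.2582, 0.15]
tool_rot: [[-0.988, -0.153, -0.001], [-0.153, 0.988, -0.0], [0.001, -0.0, -1.0]]
ft_force: [0.1, 0.3, -0.4]
grip_width: -0.0001
```

```bash
python3 look.py 2 wrist scene
python3 - <<'E'
from h import *
d=load("scene2"); cv2.imwrite("pics/s2b.png",cv2.resize(d["color"][110:260,230:430],None,fx=4,fy=4))
E
```

```text
3.875 st [0.0983 0.0871] z 0.15 F [ 0.06  0.27 -0.38] w -0.00014157577001332338
ang err -0.006821176394097961 [-1.e-03 -2.e-04 -1.e+00]
```

View pics/s2b.png

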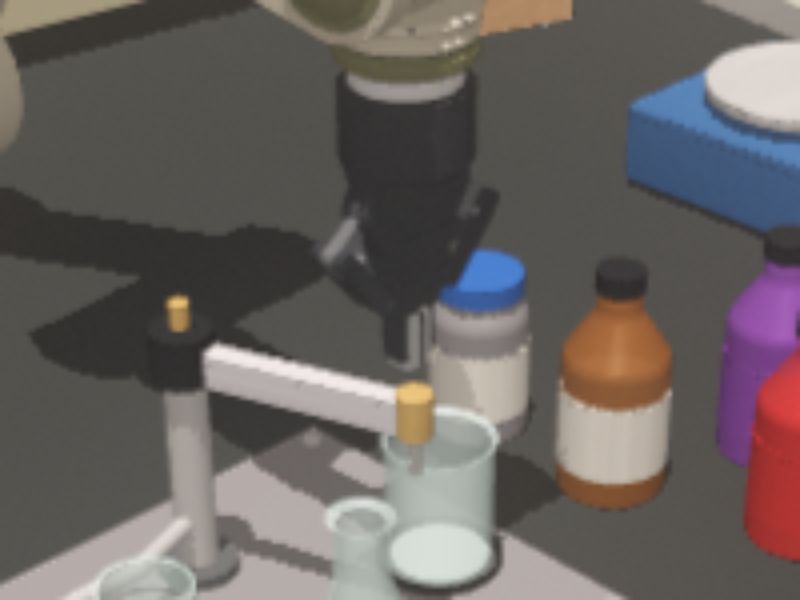

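View pics/wrist2.png

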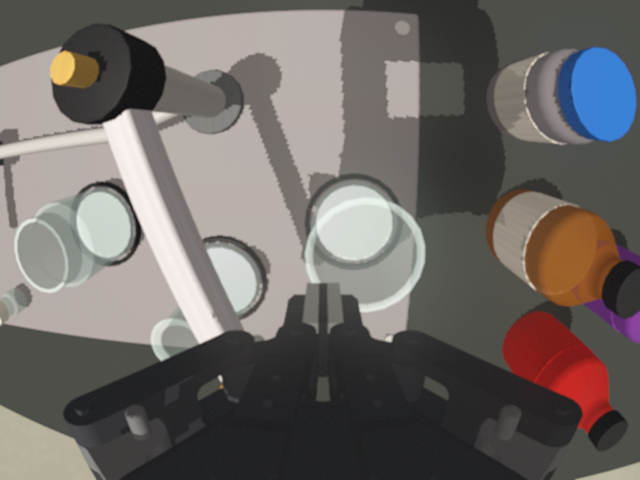

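Request:
{"api": "play_rows", "payload": {
  "commands": [
    {"grip": 1,"x": 0,"y": 0,"z": 0.008,"rx": 0,"ry": 0,"rz": 0},
    {"grip": 1,"x": 0,"y": -0.008,"z": 0,"rx": 0,"ry": 0,"rz": 0},
    {"grip": 1,"x": 0,"y": -0.006,"z": 0,"rx": 0,"ry": 0,"rz": 0},
    {"grip": 1,"x": 0,"y": -0.004,"z": 0,"rx": 0,"ry": 0,"rz": 0},
    {"grip": 1,"x": 0,"y": -0.004,"z": 0,"rx": 0,"ry": 0,"rz": 0},
    {"grip": 1,"x": 0,"y": -0.004,"z": 0,"rx": 0,"ry": 0,"rz": 0},
    {"grip": 1,"x": 0,"y": -0.004,"z": 0,"rx": 0,"ry": 0,"rz": 0},
    {"grip": 1,"x": 0,"y": -0.004,"z": 0,"rx": 0,"ry": 0,"rz": 0},
    {"grip": 1,"x": 0,"y": -0.004,"z": 0,"rx": 0,"ry": 0,"rz": 0},
    {"grip": 1,"x": 0,"y": -0.004,"z": 0,"rx": 0,"ry": 0,"rz": 0},
    {"grip": 1,"x": 0,"y": 0,"z": 0,"rx": 0,"ry": 0,"rz": 0}
  ]
}}

```text
time_s: 5.35
position: [0.5808, 0.2159, 0.1422]
tool_rot: [[-0.988, -0.152, -0.0], [-0.152, 0.988, -0.0], [0.0, -0.0, -1.0]]
ft_force: [-0.1, 0.2, -0.0]
grip_width: 0.0003
```

```bash
python3 look.py 3 wrist scene top
python3 - <<'E'
from h import *
d=load("scene3"); cv2.imwrite("pics/s3b.png",cv2.resize(d["color"][110:290,230:430],None,fx=3.3,fy=3.3))
E
```

```text
5.35 st [0.0988 0.0442] z 0.1422 F [-0.11  0.17 -0.05] w 0.000275969018639277
ang err -0.06465574818639652 [-1.e-04 -3.e-04 -1.e+00]
```

View pics/s3b.png

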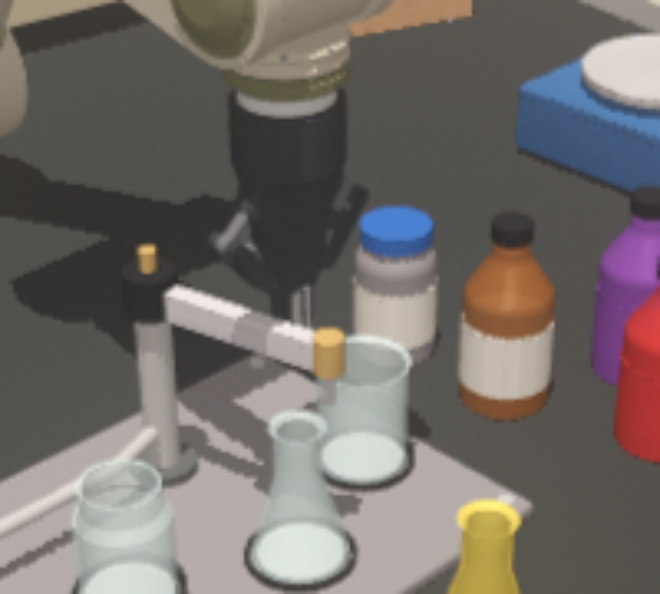

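View pics/wrist3.png

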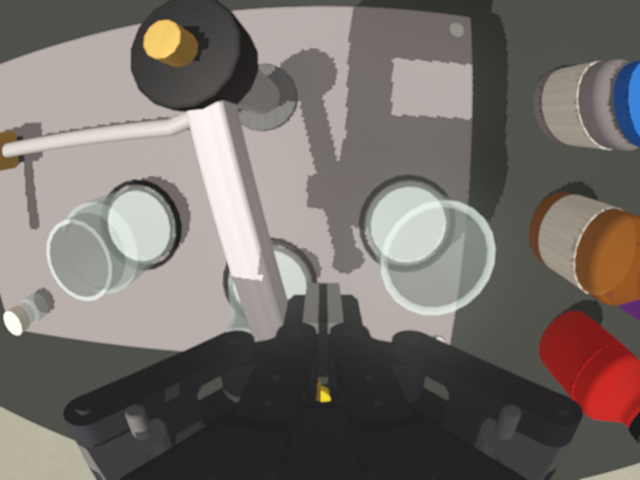

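Run:
```python
from h import *
d=load("scene3")
for uv in [(328,337)]:
    p=st(atz(d,230+uv[0]/3.3,110+uv[1]/3.3,.178)); print(p,np.arctan2(p[1]+.001,p[0]-.003))
d=load("scene0"); p=st(atz(d,150+569/3.1,170+120/3.1,.178)); print(p)
# bar in wrist3: edges at world plane z=.174 via points (190,110)-(230,100) etc
d=load("wrist3"); f=240/np.tan(np.radians(float(d["fov_y"]))/2); T=d["cam_to_world"]
def w(u,v,z):
    a=np.array([u-d["cx"],v-d["cy"]]); r=np.hypot(*a); th=r/f; q=T[:3,:3]@np.array([*(a/r*np.sin(th)),np.cos(th)]); return st(T[:3,3]+q*(z-T[2,3])/q[2])
for uv in [(190,112),(231,105),(235,275),(264,272)]: print(uv,w(*uv,.174))
print(w(165,42,.2))
```

```text
[0.1492 0.0307] 0.21352107951520297
[0.1454 0.0471]
(190, 112) [ 0.0205 -0.001 ]
(231, 105) [0.0191 0.0136]
(235, 275) [0.0789 0.0122]
(264, 272) [0.0776 0.023 ]
[0.0019 0.0009]
```

View pics/top3.png

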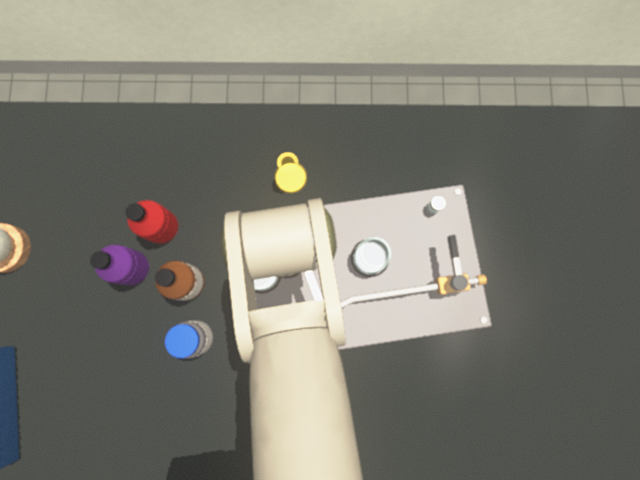

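Request:
{"api": "play_rows", "payload": {
  "commands": [
    {"grip": 1,"x": 0,"y": -0.003,"z": 0,"rx": 0,"ry": 0,"rz": 0},
    {"grip": 1,"x": 0,"y": -0.004,"z": 0,"rx": 0,"ry": 0,"rz": 0},
    {"grip": 1,"x": 0,"y": -0.004,"z": 0,"rx": 0,"ry": 0,"rz": 0},
    {"grip": 1,"x": 0,"y": -0.004,"z": 0,"rx": 0,"ry": 0,"rz": 0},
    {"grip": 1,"x": 0,"y": -0.003,"z": 0,"rx": 0,"ry": 0,"rz": 0},
    {"grip": 1,"x": 0,"y": -0.002,"z": 0,"rx": 0,"ry": 0,"rz": 0},
    {"grip": 1,"x": 0,"y": -0.001,"z": 0,"rx": 0,"ry": 0,"rz": 0},
    {"grip": 1,"x": 0,"y": -0.001,"z": 0,"rx": 0,"ry": 0,"rz": 0},
    {"grip": 1,"x": 0,"y": 0,"z": 0,"rx": 0,"ry": 0,"rz": 0}
  ]
}}

```text
time_s: 6.62
position: [0.5841, 0.1945, 0.1422]
tool_rot: [[-0.988, -0.153, -0.0], [-0.153, 0.988, -0.0], [0.0, -0.0, -1.0]]
ft_force: [0.2, 0.8, 0.8]
grip_width: 0.0002
```

```bash
python3 look.py 4 wrist scene
python3 - <<'E'
from h import *
d=load("scene4"); cv2.imwrite("pics/s4b.png",cv2.resize(d["color"][170:300,260:390],None,fx=4.5,fy=4.5,interpolation=2))
E
```

```text
6.625 st [0.0987 0.0225] z 0.1422 F [0.17 0.81 0.85] w 0.00022794592717714126
ang err -0.042454974651334965 [-1.e-04 -2.e-04 -1.e+00]
```

View pics/s4b.png

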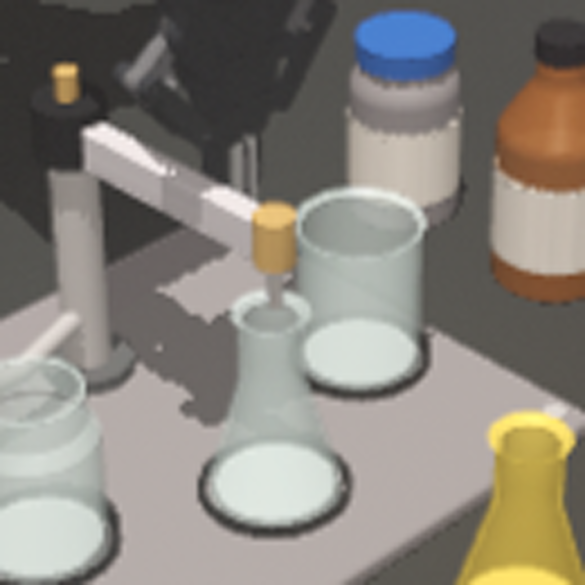

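View pics/wrist4.png

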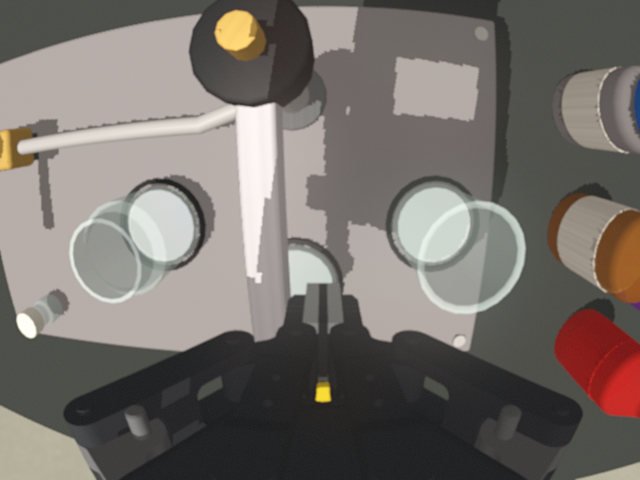

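Run:
```python
from h import *
d=load("scene4"); c=lambda u,v:(260+u/4.5,170+v/4.5)
for n,p,z in [("head",(274,217),.178),("tipbottom",(275,308),.125),("mouth",(270,312),.123),("mouthR",(309,312),.123),("mouthL",(232,312),.123),("stub",(66,70),.2)]: print(n,st(atz(d,*c(*p),z)))
d=load("wrist4"); f=240/np.tan(np.radians(float(d["fov_y"]))/2); T=d["cam_to_world"]
def w(u,v,z):
    a=np.array([u-d["cx"],v-d["cy"]]); r=np.hypot(*a); th=r/f; q=T[:3,:3]@np.array([*(a/r*np.sin(th)),np.cos(th)]); return st(T[:3,3]+q*(z-T[2,3])/q[2])
for uv in [(237,112),(276,107),(245,278),(271,278)]: print(uv,w(*uv,.174))
print(w(238,32,.2))
```

```text
head [0.1543 0.0004]
tipbottom [0.1533 0.0008]
mouth [ 0.1519 -0.0013]
mouthR [0.1653 0.0122]
mouthL [ 0.1388 -0.0145]
stub [ 0.0031 -0.0015]
(237, 112) [ 0.0216 -0.006 ]
(276, 107) [0.0205 0.0071]
(245, 278) [ 0.08   -0.0058]
(271, 278) [0.0799 0.0037]
[0.0014 0.0002]
```

Request:
{"api": "play_rows", "payload": {
  "commands": [
    {"grip": 1,"x": 0,"y": 0.005,"z": 0,"rx": 0,"ry": 0,"rz": 0},
    {"grip": 1,"x": 0,"y": 0.015,"z": 0,"rx": 0,"ry": 0,"rz": 0},
    {"grip": 1,"x": 0,"y": 0.01,"z": -0.02,"rx": 0,"ry": 0,"rz": 0},
    {"grip": 1,"x": 0,"y": 0,"z": -0.05,"rx": 0,"ry": 0,"rz": 0},
    {"grip": 1,"x": 0,"y": 0,"z": -0.05,"rx": 0,"ry": 0,"rz": 0},
    {"grip": 1,"x": 0.002,"y": -0.04,"z": 0,"rx": 0,"ry": 0,"rz": 0},
    {"grip": 1,"x": 0.002,"y": -0.05,"z": 0,"rx": 0,"ry": 0,"rz": 0},
    {"grip": 1,"x": 0.002,"y": -0.05,"z": 0,"rx": 0,"ry": 0,"rz": 0},
    {"grip": 1,"x": 0.002,"y": -0.05,"z": 0,"rx": 0,"ry": 0,"rz": 0},
    {"grip": 1,"x": 0.002,"y": -0.05,"z": 0,"rx": 0,"ry": 0,"rz": 0},
    {"grip": 1,"x": 0.001,"y": -0.027,"z": 0,"rx": 0,"ry": 0,"rz": 0},
    {"grip": 1,"x": 0,"y": 0,"z": 0,"rx": 0,"ry": 0,"rz": 0}
  ]
}}

```text
time_s: 8.22
position: [0.6096, -0.0421, 0.2619]
tool_rot: [[-0.989, -0.151, -0.001], [-0.151, 0.989, 0.0], [0.0, 0.0, -1.0]]
ft_force: [-0.6, 0.3, -0.7]
grip_width: 0.0
```

```bash
python3 look.py 5 wrist scene top
python3 - <<'E'
from h import *
from rig import env
print(env.observe()["q"].round(1))
d=load("scene5"); cv2.imwrite("pics/s5b.png",cv2.resize(d["color"][130:350,150:390],None,fx=3.3,fy=3.3,interpolation=2))
for ph in np.arange(0,1.6,.1):
    r=.065;s,c=np.sin(ph),np.cos(ph); o=.006+.011*s+.0145*c
    print(round(ph,2),np.round([.02+r*c+o*s,-.26-r*s+o*c],4))
E
```

```text
8.225 st [ 0.0877 -0.2152] z 0.2619 F [-0.58  0.35 -0.72] w 4.664678912419134e-06
ang err -0.15977464071595193 [-5.e-04  1.e-04 -1.e+00]
[ -14.8   26.8   59.     0.    94.2 -113.7]
0.0 [ 0.085  -0.2395]
0.1 [ 0.0868 -0.2451]
0.2 [ 0.0882 -0.251 ]
0.3 [ 0.0889 -0.2571]
0.4 [ 0.0891 -0.2635]
0.5 [ 0.0885 -0.2701]
0.6 [ 0.0873 -0.2767]
0.7 [ 0.0853 -0.2834]
0.8 [ 0.0825 -0.2899]
0.9 [ 0.0789 -0.2962]
1.0 [ 0.0745 -0.3022]
1.1 [ 0.0694 -0.3078]
1.2 [ 0.0636 -0.3128]
1.3 [ 0.0571 -0.3172]
1.4 [ 0.0501 -0.3208]
1.5 [ 0.0426 -0.3236]
```

View pics/s5b.png

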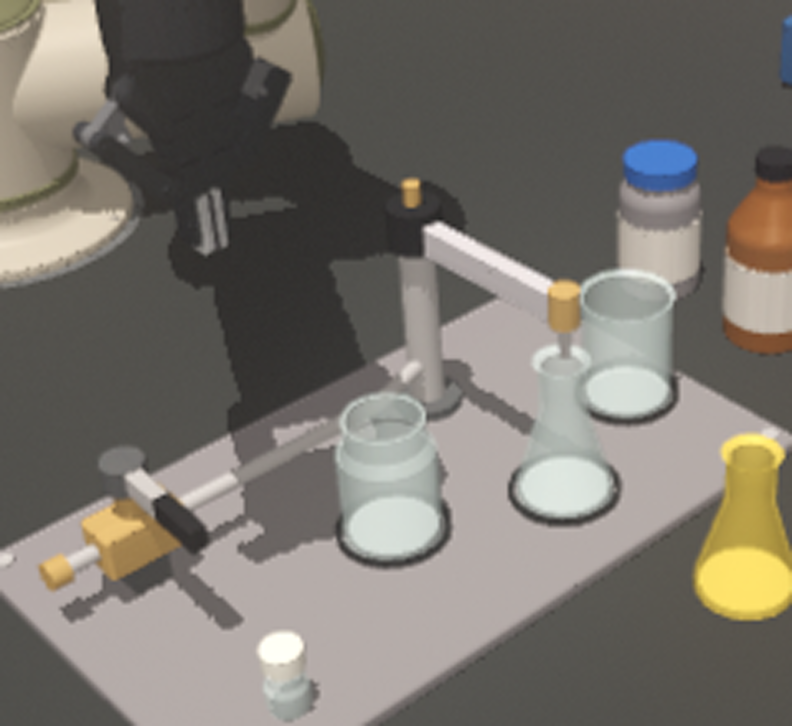

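View pics/wrist5.png

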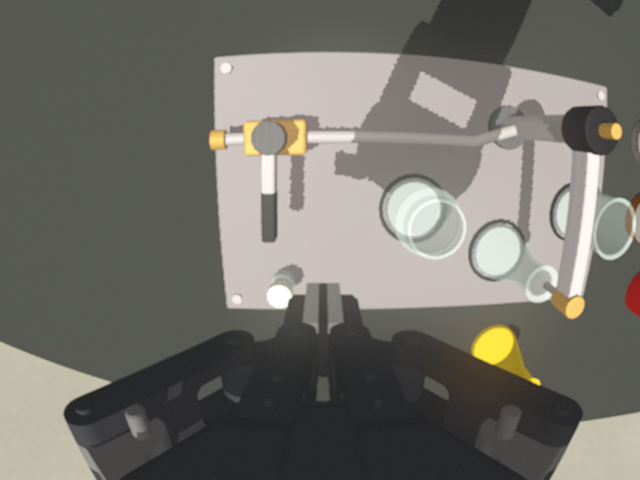

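View pics/top5.png

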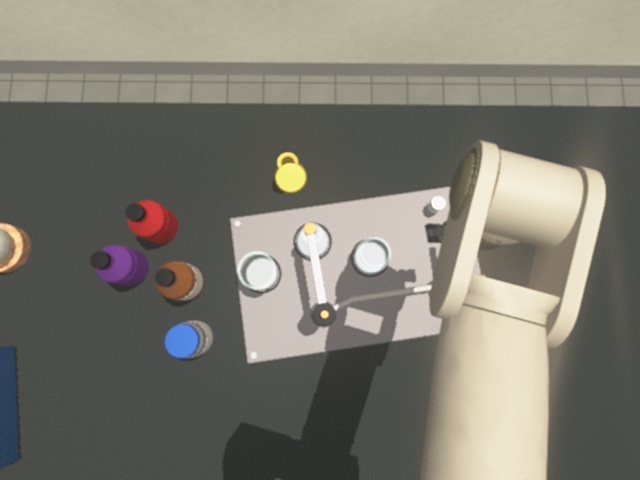

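Request:
{"api": "play_rows", "payload": {
  "commands": [
    {"grip": 1,"x": 0.002,"y": 0,"z": 0.04,"rx": 0,"ry": 0,"rz": 0},
    {"grip": 1,"x": 0,"y": 0,"z": 0.045,"rx": 0,"ry": 0,"rz": 0},
    {"grip": 1,"x": 0,"y": 0,"z": 0.045,"rx": 0,"ry": 0,"rz": 0},
    {"grip": 1,"x": 0,"y": 0,"z": 0.03,"rx": 0,"ry": 0,"rz": 0},
    {"grip": 1,"x": 0,"y": 0,"z": 0.014,"rx": 0,"ry": 0,"rz": 0},
    {"grip": 1,"x": 0,"y": 0,"z": 0,"rx": 0,"ry": 0,"rz": 0}
  ]
}}

```text
time_s: 9.12
position: [0.6075, -0.0408, 0.0882]
tool_rot: [[-0.988, -0.154, -0.001], [-0.154, 0.988, 0.0], [0.0, 0.0, -1.0]]
ft_force: [0.0, -0.1, 0.3]
grip_width: 0.0001
```

```bash
python3 - <<'E'
from h import *
t=load("top5"); print("head",st(atz(t,310,229,.178)),"stub",st(atz(t,324.5,314.5,.2)))
E
python3 look.py 6 wrist scene
python3 - <<'E'
from h import *
d=load("scene6"); cv2.imwrite("pics/s6b.png",cv2.resize(d["color"][200:360,140:340],None,fx=4,fy=4,interpolation=2))
E
```

```text
head [0.1478 0.002 ] stub [-0.0015 -0.0009]
9.125 st [ 0.0857 -0.2136] z 0.0882 F [ 0.   -0.07  0.32] w 0.00011578544495035831
ang err 0.013598016077210673 [-5.e-04  2.e-04 -1.e+00]
```

View pics/s6b.png

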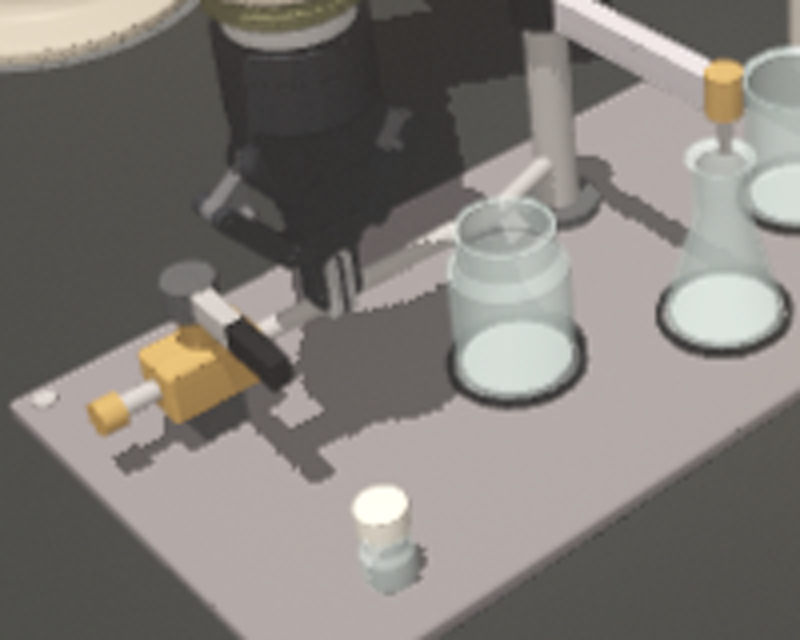

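View pics/wrist6.png

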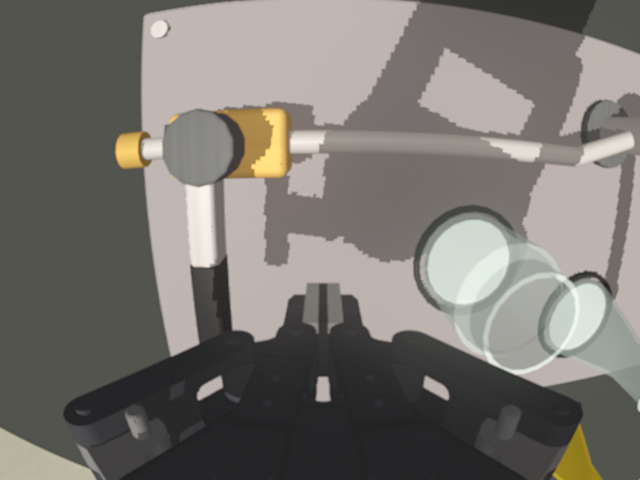

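Request:
{"api": "play_rows", "payload": {
  "commands": [
    {"grip": 1,"x": 0,"y": -0.005,"z": 0.01,"rx": 0,"ry": 0,"rz": 0},
    {"grip": 1,"x": 0,"y": -0.008,"z": 0,"rx": 0,"ry": 0,"rz": 0},
    {"grip": 1,"x": 0,"y": -0.005,"z": 0,"rx": 0,"ry": 0,"rz": 0},
    {"grip": 1,"x": 0,"y": -0.004,"z": 0,"rx": 0,"ry": 0,"rz": 0},
    {"grip": 1,"x": 0,"y": -0.003,"z": 0,"rx": 0,"ry": 0,"rz": 0},
    {"grip": 1,"x": -0.001,"y": -0.004,"z": 0,"rx": 0,"ry": 0,"rz": 0},
    {"grip": 1,"x": -0.001,"y": -0.004,"z": 0,"rx": 0,"ry": 0,"rz": 0},
    {"grip": 1,"x": -0.001,"y": -0.005,"z": 0,"rx": 0,"ry": 0,"rz": 0},
    {"grip": 1,"x": -0.001,"y": -0.006,"z": 0,"rx": 0,"ry": 0,"rz": 0},
    {"grip": 1,"x": 0,"y": -0.006,"z": 0,"rx": 0,"ry": 0,"rz": 0},
    {"grip": 1,"x": 0,"y": 0,"z": 0,"rx": 0,"ry": 0,"rz": 0}
  ]
}}

```text
time_s: 10.6
position: [0.6194, -0.0913, 0.0783]
tool_rot: [[-0.988, -0.152, 0.001], [-0.152, 0.988, -0.001], [-0.001, -0.001, -1.0]]
ft_force: [0.6, -0.1, -0.1]
grip_width: -0.0001
```

```bash
python3 look.py 7 wrist scene
python3 - <<'E'
from h import *
d=load("scene7"); cv2.imwrite("pics/s7b.png",cv2.resize(d["color"][200:360,140:340],None,fx=4,fy=4,interpolation=2))
E
```

```text
10.6 st [ 0.0897 -0.2652] z 0.0783 F [ 0.59 -0.08 -0.08] w -8.142127656627869e-05
ang err -0.076973810097968 [ 7.e-04 -7.e-04 -1.e+00]
```

View pics/s7b.png

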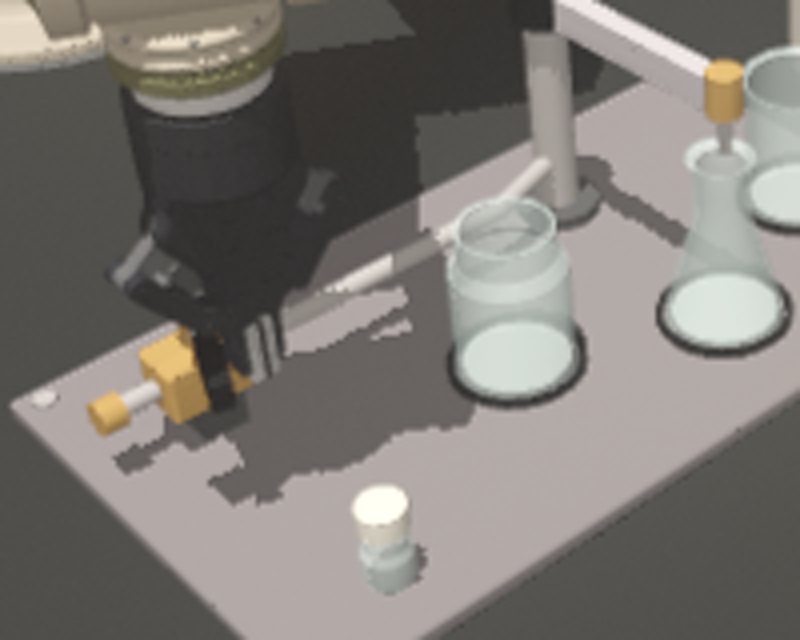

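View pics/wrist7.png

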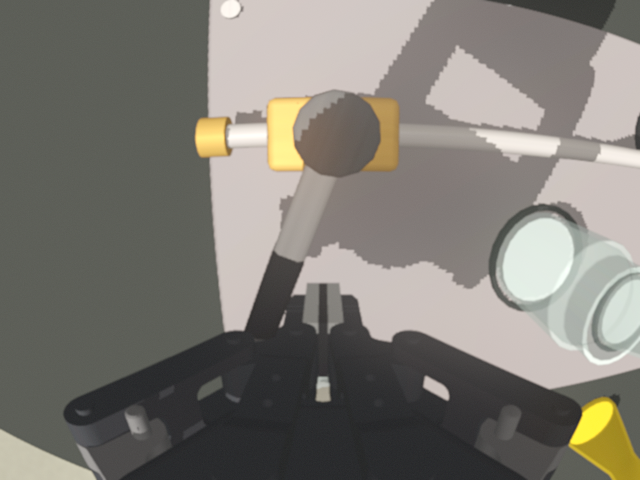

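Request:
{"api": "play_rows", "payload": {
  "commands": [
    {"grip": 1,"x": 0.001,"y": -0.005,"z": 0,"rx": 0,"ry": 0,"rz": 0},
    {"grip": 1,"x": 0.001,"y": -0.0065,"z": 0,"rx": 0,"ry": 0,"rz": 0},
    {"grip": 1,"x": 0.002,"y": -0.0065,"z": 0,"rx": 0,"ry": 0,"rz": 0},
    {"grip": 1,"x": 0.003,"y": -0.0065,"z": 0,"rx": 0,"ry": 0,"rz": 0},
    {"grip": 1,"x": 0.0035,"y": -0.0065,"z": 0,"rx": 0,"ry": 0,"rz": 0},
    {"grip": 1,"x": 0.0045,"y": -0.006,"z": 0,"rx": 0,"ry": 0,"rz": 0},
    {"grip": 1,"x": 0.005,"y": -0.0055,"z": 0,"rx": 0,"ry": 0,"rz": 0},
    {"grip": 1,"x": 0.006,"y": -0.005,"z": 0,"rx": 0,"ry": 0,"rz": 0},
    {"grip": 1,"x": 0.005,"y": -0.004,"z": 0,"rx": 0,"ry": 0,"rz": 0},
    {"grip": 1,"x": 0,"y": 0,"z": 0,"rx": 0,"ry": 0,"rz": 0}
  ]
}}

```text
time_s: 11.95
position: [0.596, -0.1468, 0.0784]
tool_rot: [[-0.988, -0.152, -0.0], [-0.152, 0.988, -0.001], [0.0, -0.001, -1.0]]
ft_force: [0.8, -0.0, 0.3]
grip_width: 0.0001
```

```bash
python3 look.py 8 wrist scene
python3 - <<'E'
from h import *
d=load("scene8"); cv2.imwrite("pics/s8b.png",cv2.resize(d["color"][200:360,140:340],None,fx=4,fy=4,interpolation=2))
E
```

```text
11.95 st [ 0.0581 -0.3166] z 0.0784 F [ 0.78 -0.01  0.33] w 9.065886580787651e-05
ang err -0.0742850758479392 [-0.e+00 -9.e-04 -1.e+00]
```

View pics/s8b.png

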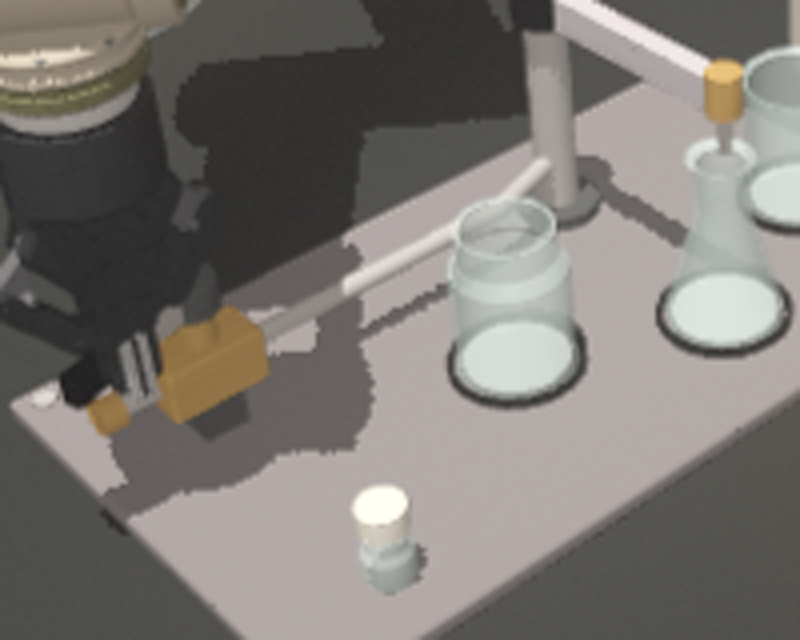

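View pics/wrist8.png

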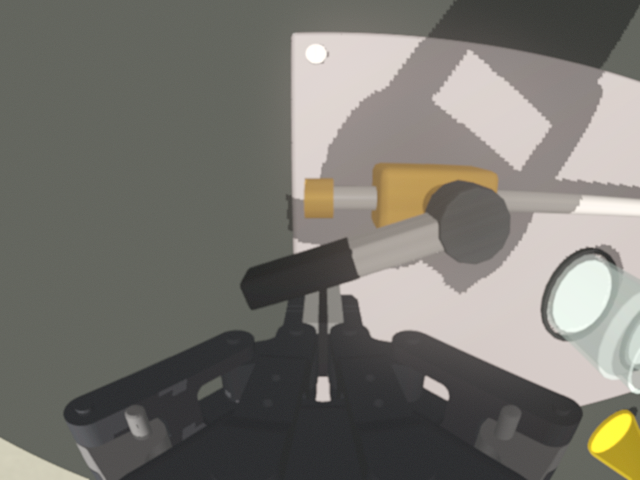

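Request:
{"api": "play_rows", "payload": {
  "commands": [
    {"grip": 1,"x": 0.003,"y": -0.002,"z": 0,"rx": 0,"ry": 0,"rz": 0},
    {"grip": 1,"x": 0.004,"y": -0.002,"z": 0,"rx": 0,"ry": 0,"rz": 0},
    {"grip": 1,"x": 0.004,"y": -0.001,"z": 0,"rx": 0,"ry": 0,"rz": 0},
    {"grip": 1,"x": 0.002,"y": -0.001,"z": 0,"rx": 0,"ry": 0,"rz": 0},
    {"grip": 1,"x": 0.0015,"y": 0,"z": 0,"rx": 0,"ry": 0,"rz": 0},
    {"grip": 1,"x": 0,"y": 0,"z": 0,"rx": 0,"ry": 0,"rz": 0}
  ]
}}

```text
time_s: 12.8
position: [0.5828, -0.1545, 0.0782]
tool_rot: [[-0.988, -0.153, -0.0], [-0.153, 0.988, -0.0], [0.0, -0.0, -1.0]]
ft_force: [0.8, 0.3, 0.4]
grip_width: 0.0001
```

```bash
python3 look.py 9 wrist
python3 - <<'E'
from h import *
d=load("wrist9"); f=240/np.tan(np.radians(float(d["fov_y"]))/2); T=d["cam_to_world"]
E
```

```text
12.8 st [ 0.0439 -0.3221] z 0.0782 F [0.81 0.31 0.44] w 9.13057670281594e-05
ang err -0.04798345279233729 [-1.e-04 -5.e-04 -1.e+00]
```

View pics/wrist9.png

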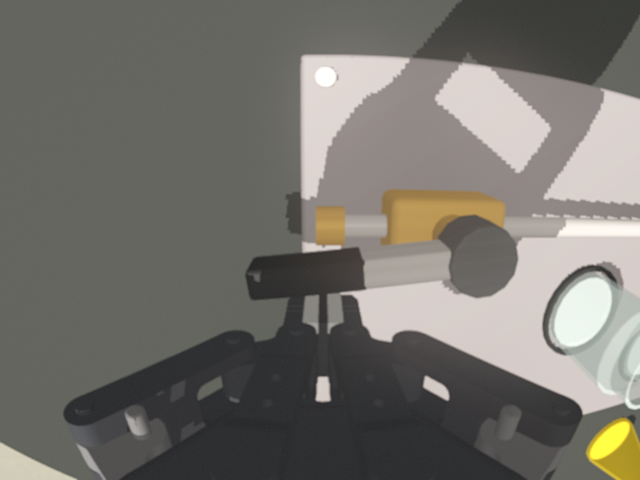

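Request:
{"api": "play_rows", "payload": {
  "commands": [
    {"grip": 1,"x": 0.0015,"y": 0,"z": 0,"rx": 0,"ry": 0,"rz": 0},
    {"grip": 1,"x": 0.0015,"y": 0,"z": 0,"rx": 0,"ry": 0,"rz": 0},
    {"grip": 1,"x": 0,"y": 0,"z": 0,"rx": 0,"ry": 0,"rz": 0},
    {"grip": 1,"x": 0,"y": 0,"z": 0,"rx": 0,"ry": 0,"rz": 0},
    {"grip": 1,"x": -0.005,"y": 0,"z": 0,"rx": 0,"ry": 0,"rz": 0},
    {"grip": 1,"x": -0.02,"y": 0,"z": 0,"rx": 0,"ry": 0,"rz": 0},
    {"grip": 1,"x": -0.01,"y": 0,"z": -0.03,"rx": 0,"ry": 0,"rz": 0},
    {"grip": 1,"x": 0,"y": 0,"z": -0.05,"rx": 0,"ry": 0,"rz": 0},
    {"grip": 1,"x": 0,"y": 0,"z": -0.05,"rx": 0,"ry": 0,"rz": 0},
    {"grip": 1,"x": 0,"y": -0.05,"z": -0.02,"rx": 0,"ry": 0,"rz": 0},
    {"grip": 1,"x": 0,"y": -0.05,"z": 0,"rx": 0,"ry": 0,"rz": 0},
    {"grip": 1,"x": 0,"y": -0.05,"z": 0,"rx": 0,"ry": 0,"rz": 0}
  ]
}}

```text
time_s: 14.35
position: [0.6374, -0.2986, 0.2283]
tool_rot: [[-0.988, -0.153, -0.001], [-0.153, 0.988, 0.0], [0.001, 0.001, -1.0]]
ft_force: [0.7, 1.0, -0.3]
grip_width: -0.0002
```

Request:
{"api": "play_rows", "payload": {
  "commands": [
    {"grip": 1,"x": 0.03,"y": -0.03,"z": 0,"rx": 0,"ry": 0,"rz": 0},
    {"grip": 1,"x": 0,"y": 0,"z": 0,"rx": 0,"ry": 0,"rz": 0},
    {"grip": 1,"x": 0,"y": 0,"z": 0,"rx": 0,"ry": 0,"rz": 0}
  ]
}}

```text
time_s: 14.72
position: [0.6125, -0.331, 0.2281]
tool_rot: [[-0.988, -0.153, -0.0], [-0.153, 0.988, 0.001], [0.0, 0.001, -1.0]]
ft_force: [0.3, -0.7, 0.2]
grip_width: 0.0004
```

```bash
python3 look.py 10 scene top
python3 - <<'E'
from h import *
d=load("top10");im=d["color"][190:370,220:500]; cv2.imwrite("pics/t10.png",cv2.resize(im,None,fx=2.85,fy=2.85,interpolation=2))
d=load("scene10");im=d["color"][170:360,150:400]; cv2.imwrite("pics/s10.png",cv2.resize(im,None,fx=3.1,fy=3.1,interpolation=2))
E
```

```text
14.725 st [ 0.0462 -0.5012] z 0.2281 F [ 0.3  -0.7   0.19] w 0.00035151742217288083
ang err -0.02484771468738245 [-4.e-04  7.e-04 -1.e+00]
```

View pics/t10.png

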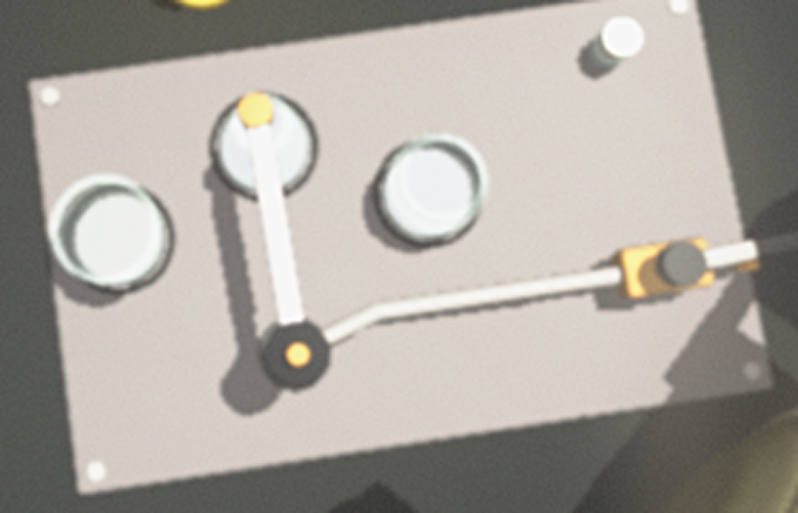

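View pics/s10.png

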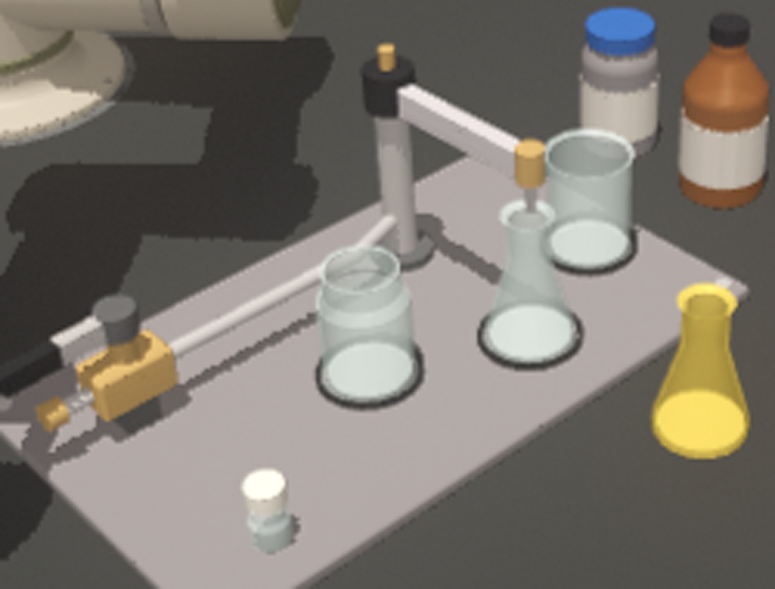

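Run:
```python
from h import *
t=load("top10");c=lambda u,v:(220+u/2.85,190+v/2.85)
print("head",st(atz(t,*c(256,110),.178)),"stub",st(atz(t,*c(298,354),.2)))
h=st(atz(t,*c(684,264),.115)); P=cloud(t)
im=t["color"]; cv2.imwrite("pics/t10b.png",cv2.resize(im[240:320,440:540],None,fx=7,fy=7,interpolation=2))
m=(abs(P[...,2]-.109)<.006)&(t["range_z"]>0); 
S=(P[...,:2]-O)@np.stack([EX,EY]).T
m&=(S[...,1]<-.28)&(S[...,1]>-.37)&(abs(S[...,0]-.02)<.06)
q=S[m]; print(len(q)); a=np.polyfit(q[:,1],q[:,0],1); print(a, "phi",np.pi/2-np.arctan(a[0]) , np.pi/2+np.arctan(a[0]), q.min(0),q.max(0))
```

```text
head [0.1485 0.0022] stub [-0.001  -0.0011]
248
[-0.06205211  0.00367232] phi 1.6327689724065435 1.5088236811832496 [ 0.01588366 -0.3506522 ] [ 0.03143899 -0.28005633]
```

View pics/t10b.png

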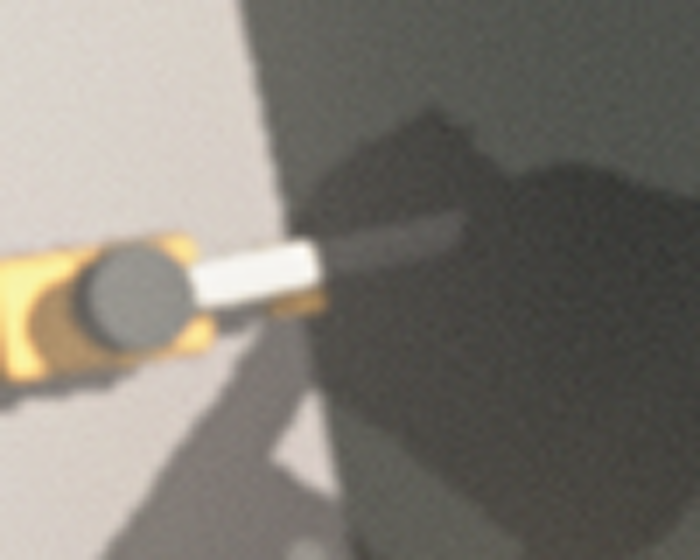

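```bash
python3 -c "
from rig import order; print(order.close_job())"
```

```text
the job is handed in; nothing more can be done
None
```

I swung the nozzle over the conical flask's mouth first, then turned the valve lever to about 1.51 rad. I handed the job in at about 15 s of the 54 s allowed. Both moves were pushes with the closed fingertips; nothing was gripped or lifted. The hand-in reports no verdict, so the figures below are my own.

- **Nozzle:** the last pictures put its tip about 3 mm from the centre of the flask's mouth, where 12 mm is allowed. I checked this from two cameras before the valve was touched and again from the top camera at the end.
- **Valve:** the lever read about 1.51 rad in the final top view. The limit is 1.35 rad and the stop is at 1.57. I left it just short of the stop so as not to press against it.
- **Glassware:** in the pictures, all the vessels and the vial stand upright where they were. I compared these by eye with the first pictures and did not measure the shift. The two bottles beside the station also look unmoved.
- **Forces:** the wrist readings, taken only at the end of each move, stayed at noise level, about 1 N.
- **Arm:** the gripper was lifted clear and was touching nothing at hand-in.

**Disagreement with the data given:** with the gripper shut, the camera images put the fingertips about 12 mm behind the TCP. The text says 14 mm ahead. I set the pushing heights from the images, and the pushes worked as planned.

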